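Lock a drying-rack leg at its length mark

ROBOT

A 6-joint arm with a two-finger parallel gripper is mounted at the origin on the work surface. World frame = base frame: x ahead of the robot, y to its left, z up, the work surface at z = 0. Lengths are in m, angles in rad, forces in N, time in s.
With the tool pointing down it reaches from about 0.35 to 0.775 m from the base axis. Payload 5.5 kg.
Tool frame: the origin (TCP) lies at the very end of the fingers, on their centre line; the grasp point (between the pads) lies 19 mm behind it; z points along the fingers, y is the line along which they close (so a half turn about z gives the same grasp; the last joint's range is limited). The gripper opens to 85 mm and grips with 20 to 120 N. Pads are 22 mm wide; open, the fingers measure 114 mm over their backs; the gripper's body (76 mm by 85 mm) begins 54 mm behind the grasp point. The pads swing forward as they close: fully open they stand 13 mm farther back than shut.
Start: joints at [-1.267, 0.313, 0.046, 1.304, 0, 1.431], TCP at [0.247, -0.519, 0.231] pointing down, gripper open.
Joint ranges: [-2.76, 2.76], [-0.86, 1.69], [-1.03, 1.26], [-2.2, 2.34], [-1.47, 1.5], [-3.14, 3.14]. Speed limits (rad/s): [2.57, 2.57, 3.14, 3.14, 3.14, 3.14].

INTERFACE

Orientations are given as a unit quaternion [w, x, y, z].
In Python, from workcell import get_state, read_camera, hand_in gives the robot as it stands.
- The arm moves only by the tool send_rows, never from a script. Its argument "increments" is a list of rows, each an object of numbers: "dx", "dy", "dz": the shift along the world's x, y, z in units of 25 mm (1.0 is 25 mm); "roll": the turn about the world's z in units of 8 degrees (1.0 is 8 degrees); "claw": the opening, from -1 (shut) to 1 (fully open). In form: [{"dx": .., "dy": .., "dz": .., "roll": .., "claw": ..}, ...]. A call has exactly 5 rows; each row is the pose to reach, as a shift and turn from the pose commanded when the call began; what a row does not reach only later rows make up. A row lasts 1/8 s, in which the tool goes at most 62.5 mm and 10.7 degrees, less where a joint would pass 70% of its speed; a pose out of reach is approached as far as the arm can. A call with a gripper value outside its range is refused whole. The fingers move at their own pace and stop on an object; "grip_force" is the grip in N (left out, the last holds). Time passes only in rows, so rows that repeat a pose let the fingers close, or fill a call up. It gives the time, the measured TCP pose, the force, the opening and the grip force at its end, in the units of the state.
- get_state(): the state, without advancing time (a new reading comes with each control period).
- read_camera(name): name is "scene" or "top" or "wrist"; returns a dict with "image" (400x640x3 uint8, blue, green, red), "fx", "fy", "cx", "cy" (pixels), "world_to_cam" (4x4, takes a point from world to camera coordinates). Camera axes: x right, y up, looking along -z (the intrinsics and any distortion apply to the point x, -y, -z); pixel columns grow to the right and rows downward; lengths in m; the calibration is good to about 2 mm. A picture is of the moment at which its call begins. There is no depth.
- hand_in(): hands the job in; it is judged then, once.
The state is a dict: "clock": time; "joint_pos": joint angles; "qvel": joint speeds; "tau": joint torques, N m; "tcp_pos": TCP position; "orientation": TCP orientation; "wrist_force": force on the tool from outside, world axes, zero at the start; "ft_torque": the same for the moment, N m; "finger_gap": finger opening in m; "grip_force": force on a finger pad.
Only numpy, scipy, OpenCV 4.12 (cv2) and the standard library are available. Lean on these libraries where they do the work, as an engineer would, in place of code of your own. Each camera call takes 0.05 s, during which the arm holds its last target. There are 200 camera calls.

TASK

The telescopic leg of a drying rack lies in the wooden cradle with its cam lever raised. Grip the upright foot bar at the end of the sliding leg, push the leg in until the dark ring on it just meets the mouth of the sleeve, and, holding it there against its spring, slide your fingers down the foot bar so that they press the cam lever fully closed. Finish still gripping the foot bar with the leg at its mark; do not close the lever while the leg is off its mark, and leave the other things on the counter alone.

Things in the scene. Friction and masses are not known exactly. Their poses are not given: they have to be found in the camera images.
- stand: Fixed plywood cradle (260 x 110 mm) with a white 34 mm square sleeve tube, level, axis 55 mm up, running 230 mm back. Origin on the counter below the sleeve mouth; +x along the sleeve axis out of the mouth, the way the leg slides out; +z up. At the mouth a grey collar (42 mm square) with two ears, top 98 mm up, holds the lever's level hinge pin, 20 mm behind the mouth and 91 mm up.
- leg (a joint): Slide of the 24 mm square aluminium leg (its top 67 mm up) along stand +x, m. 0 = near edge of its dark 4 mm ring meets the sleeve mouth, the wanted length; positive = too long. Stops at -0.010 and 0.10; starts 0.035 to 0.085. A spring pushes it out with about 5 N at the mark, friction about 2 N: let go at the mark, it slides out some 30 mm, with the lever open or closed.
- foot_top (a point): Centre of the top of the foot bar: grey upright flat bar at the leg's end, 12 mm thick along the leg, 26 mm wide across it, top 134 mm above the counter, both faces free down to 69 mm. Grip it from above across the 12 mm, one finger each side along the leg; 15 mm of fingertip overlap and a light grip (8 N) hold it. It lies 78 mm + the joint value of leg before the sleeve mouth.
- lever (a joint): Angle of the black cam lever on the collar, rad: 0 = closed (fully down, 11 degrees below level), 0.384 = fully open (11 degrees above level). Starts 0.33 to 0.384. It points along stand +x over the leg, tip moving up and down. Stiff, about 4 N at the tip; stays where it is left.
- lever_tip (a point): Centre of the 10 mm round cross bar (36 mm wide) at the lever's end, 85 mm from the hinge pin. Its top is 112 mm above the counter when open, 80 mm closed. With the leg at its mark it lies 2 to 4 mm from the foot bar's face, on the sleeve side, right under that side's finger: sliding down the foot bar presses it closed. Until the mark is reached keep the fingertips above 112 mm, to pass over it.
- mouth (a point): Centre of the sleeve mouth, 55 mm above the counter; fixed to the stand.
- softener: Bystander: white bottle 64 mm diameter, 170 mm tall, origin under its centre.
- capsules: Bystander: jar 84 mm diameter, 100 mm tall, origin under its centre.
- driver: Bystander: screwdriver lying on the counter near the cradle, long axis along its x.
- lint_brush: Bystander: brush lying on the counter, long axis along its x.
- mug: Bystander: white mug 80 mm diameter, 90 mm tall, origin under its centre.
- spare_leg: Bystander: short loose length of aluminium tube with a grey end, 180 mm long, 26 mm high, lying beside the cradle, long axis along its x.
- clip: Bystander: wooden clothes clip, 75 mm long, 22 mm high, lying near the cradle, long axis along its x.

How it is judged:
On the way, in this order (a step that is already met when the one before it is completed fails the run):
1. the leg is held by the fingers at its length mark (within 5 mm) with the lever still open (value of joint leg between -0.005 and 0.005 m and contact force between the fingers and leg above 1 N and value of joint lever above 0.25 rad), for 0.2 s.
2. the lever is closed while the fingers hold the leg at its mark (value of joint leg between -0.005 and 0.005 m and contact force between the fingers and leg above 1 N and value of joint lever below 0.07 rad), for 0.2 s.
At the end, for the whole second after the job is handed in: The program ends while holding: the fingers still hold the foot of the leg (contact force above 1 N), the leg is at rest within 5 mm of its length mark, and the cam lever is closed to within 0.07 rad (about 6 mm at its tip) (all of step 2 and velocity of joint leg between -0.01 and 0.01 m/s); the arm keeps its last pose, push and grip.
It fails at once if the lever is pressed half closed or more while the leg is more than 8 mm off its mark (value of joint lever below 0.19 rad and (value of joint leg above 0.008 m or value of joint leg below -0.008 m)).
It fails at once if a bystander is moved by more than 30 mm (distance of any of softener, capsules, driver, lint_brush, mug, spare_leg, clip from where it was at the start of the episode above 0.03 m).
It also fails if it takes over 37 s, if anything falls off the work surface, if the arm or the gripper's body presses on something with over 40 N, if the wrist force passes 120 N, or if a joint passes its speed limit or range.

## Working session

There is one attempt and no reset: what is moved stays moved. The work goes in short steps, Python scripts to look and compute and a tool call to move; the robot and the scene stay as the last step left them, time stands still between calls to the robot, and variables do not carry over. Pictures are saved under pics/ and viewed, at most 10 in all, crops included, and the job is handed in when it is done.

Besides the shell and the picture viewer there is one more tool, called after "Request:" as name(argument=value, ...) on one line, values as JSON. send_rows: Moves the arm, as the interface text tells. Its arguments: {"type":"object","properties":{"increments":{"type":"array","items":{"type":"object","properties":{"dx":{"type":"number"},"dy":{"type":"number"},"dz":{"type":"number"},"roll":{"type":"number"},"claw":{"type":"number"}}}},"grip_force":{"type":"number"}},"required":["increments"]}

```bash
mkdir -p pics; ls; python3 - <<'E'
from workcell import *
import cv2,numpy as np
s=get_state(); print({k:np.round(v,3).tolist() for k,v in s.items()})
for n in("scene","top"):
    c=read_camera(n); cv2.imwrite(f"pics/{n}1.png",c["image"]); print(n,c["fx"],c["fy"],c["cx"],c["cy"],np.round(c["world_to_cam"],3).tolist(),[k for k in c])
E
```

```text
pics
{'clock': 0.0, 'joint_pos': [-1.267, 0.314, 0.045, 1.304, -0.0, 1.431], 'qvel': [0.0, -0.001, 0.002, -0.001, -0.002, 0.0], 'tau': [0.0, -48.063, 29.853, 0.02, -0.0, -0.0], 'tcp_pos': [0.247, -0.519, 0.23], 'orientation': [-0.001, 0.975, 0.22, -0.0], 'wrist_force': [-0.0, 0.016, 0.213], 'ft_torque': [0.009, -0.017, -0.013], 'grip_force': 0.0, 'finger_gap': 0.085}
scene 407.43341234168037 407.43341234168037 322.90146826739124 194.88553845416757 [[-0.082, 0.997, 0.007, 0.025], [-0.603, -0.055, 0.796, 0.246], [0.793, 0.061, 0.606, -1.539], [0.0, 0.0, 0.0, 1.0]] ['image', 'fx', 'fy', 'cx', 'cy', 'world_to_cam']
top 492.6934508942358 492.6934508942358 323.7196549830314 202.62015122888178 [[-0.017, -1.0, 0.008, 0.016], [0.996, -0.016, 0.083, -0.524], [-0.082, 0.009, 0.997, -1.594], [0.0, 0.0, 0.0, 1.0]] ['image', 'fx', 'fy', 'cx', 'cy', 'world_to_cam']
```

View pics/scene1.png

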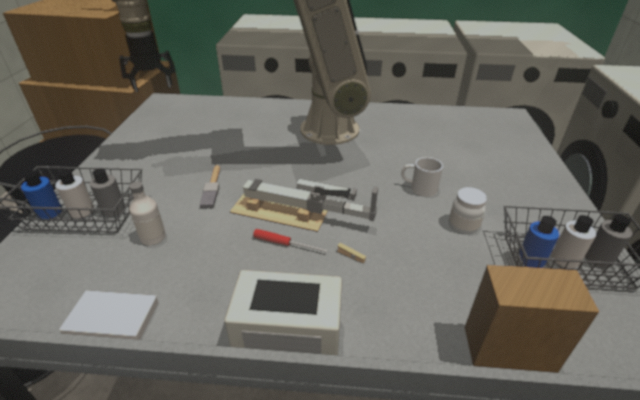

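View pics/top1.png

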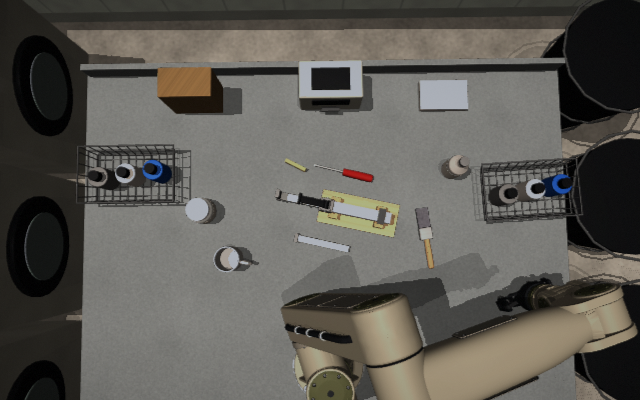

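The two views show the cradle (top view about (357,213)), with the leg running left to the foot bar at top (280,195) and scene (375,203). The red screwdriver and the clip are on the far side, and the spare leg is on the robot side. I'll enlarge both.

```bash
cat > h.py <<'E'
import numpy as np, cv2
from workcell import *
def ray(c,u,v):
    M=np.array(c["world_to_cam"]); R,t=M[:3,:3],M[:3,3]
    d=R.T@np.array([(u-c["cx"])/c["fx"],-(v-c["cy"])/c["fy"],-1.0])
    return -R.T@t, d/np.linalg.norm(d)
def onz(c,u,v,z):
    o,d=ray(c,u,v); return o+d*(z-o[2])/d[2]
def tri(*obs):
    A=np.zeros((3,3));b=np.zeros(3)
    for c,u,v in obs:
        o,d=ray(c,u,v);P=np.eye(3)-np.outer(d,d);A+=P;b+=P@o
    p=np.linalg.solve(A,b); return p
def proj(c,p):
    q=np.array(c["world_to_cam"])@np.r_[p,1]; return np.array([c["cx"]+c["fx"]*q[0]/-q[2], c["cy"]-c["fy"]*q[1]/-q[2]])
E
python3 - <<'E'
import cv2,numpy as np
a=cv2.imread("pics/scene1.png")[170:230,230:390]; b=cv2.imread("pics/top1.png")[175:245,260:410]
a=cv2.resize(a,None,fx=5,fy=5,interpolation=cv2.INTER_CUBIC);b=cv2.resize(b,(750,350),interpolation=cv2.INTER_CUBIC)
b=cv2.copyMakeBorder(b,0,0,0,50,0)
cv2.imwrite("pics/c1.png",cv2.resize(np.vstack([a,b])[:,:],(738,600)))
cv2.imwrite("pics/c1.png",np.vstack([a,b])[50:])
E
```

```text
(no output)
```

View pics/c1.png

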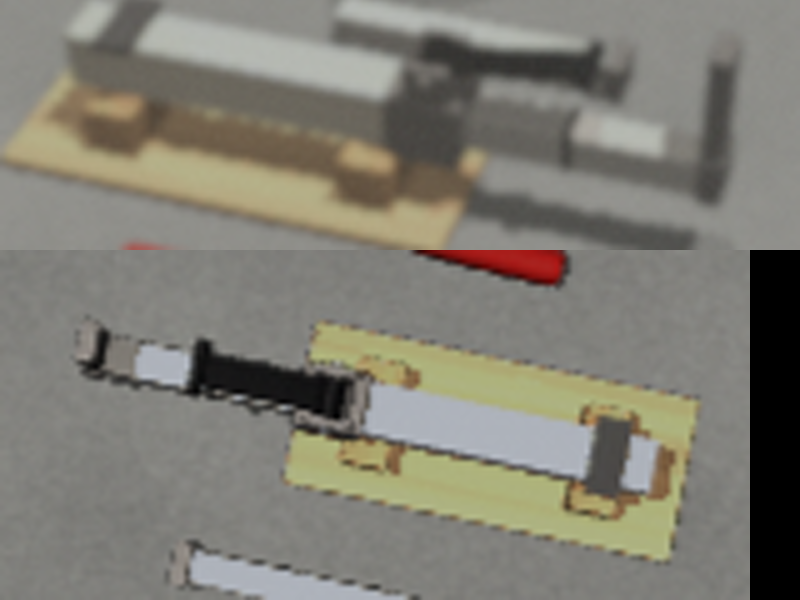

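The crop shows the foot bar top at scene (375.2,189) and top (277.6,193.4). The lever bar is at top (300.5,198.5) and the sleeve axis runs from top (333,207) to (391,218).

```bash
python3 - <<'E'
from h import *
S=read_camera("scene");T=read_camera("top")
f=tri((S,375.2,189),(T,277.6,193.4)); print("foot",f, onz(T,277.6,193.4,.134),onz(S,375.2,189,.134))
f=onz(T,277.6,193.4,.134)
a=onz(T,333,207,.072);b=onz(T,390.8,218.2,.072); print(a,b)
for p,q in((a,b),(f,b),(f,a)):
    d=(p-q)[:2]; print(np.degrees(np.arctan2(d[1],d[0])),np.linalg.norm(d))
l=onz(T,300.5,198.5,.112);print("lever",l,np.linalg.norm((f-l)[:2]))
s=get_state();print(s["tcp_pos"],s["orientation"],proj(T,s["tcp_pos"]))
E
```

```text
foot [0.54582224 0.14899772 0.13340596] [0.54574325 0.14828905 0.134     ] [0.54657041 0.14959149 0.134     ]
[ 0.50593106 -0.02180821  0.072     ] [ 0.46734839 -0.20448185  0.072     ]
78.07378640218117 0.1867037269750938
77.47098722440404 0.3613766179652252
76.82674657289286 0.1746942670172252
lever [0.53100867 0.07945099 0.112     ] 0.07039734202950018
[ 0.24677309 -0.51904668  0.23073398] [-5.39214362e-04  9.75481248e-01  2.20081893e-01 -6.34734999e-05] [512.4770993  291.66196942]
```

Request:
send_rows(increments=[{"dx": 0.8, "dy": 1.78, "dz": 0, "roll": 1.18, "claw": 1}, {"dx": 1.6, "dy": 3.56, "dz": 0, "roll": 2.37, "claw": 1}, {"dx": 2.4, "dy": 5.34, "dz": 0, "roll": 3.55, "claw": 1}, {"dx": 3.2, "dy": 7.12, "dz": 0, "roll": 4.74, "claw": 1}, {"dx": 4.0, "dy": 8.9, "dz": 0, "roll": 5.92, "claw": 1}], grip_force=25)

```text
clock: 0.82
tcp_pos: [0.3472, -0.2953, 0.2312]
orientation: [0.0, 0.803, 0.595, 0.0]
wrist_force: [0.6, -0.7, 0.6]
finger_gap: 0.0858
grip_force: 0.0
```

Request:
send_rows(increments=[{"dx": 0.8, "dy": 1.78, "dz": 0, "roll": 1.18, "claw": 1}, {"dx": 1.6, "dy": 3.56, "dz": 0, "roll": 2.37, "claw": 1}, {"dx": 2.4, "dy": 5.34, "dz": 0, "roll": 3.55, "claw": 1}, {"dx": 3.2, "dy": 7.12, "dz": 0, "roll": 4.74, "claw": 1}, {"dx": 4.0, "dy": 8.9, "dz": 0, "roll": 5.92, "claw": 1}])

```text
clock: 1.45
tcp_pos: [0.4473, -0.0728, 0.2314]
orientation: [0.0, 0.497, 0.868, 0.0]
wrist_force: [0.1, 0.1, 0.9]
finger_gap: 0.0854
grip_force: 0.0
```

Request:
send_rows(increments=[{"dx": 0.8, "dy": 1.78, "dz": 0, "roll": 1.18, "claw": 1}, {"dx": 1.6, "dy": 3.56, "dz": 0, "roll": 2.37, "claw": 1}, {"dx": 2.4, "dy": 5.34, "dz": 0, "roll": 3.55, "claw": 1}, {"dx": 3.2, "dy": 7.12, "dz": 0, "roll": 4.74, "claw": 1}, {"dx": 4.0, "dy": 8.9, "dz": 0, "roll": 5.92, "claw": 1}])

```text
clock: 2.08
tcp_pos: [0.5473, 0.1498, 0.2312]
orientation: [0.0, 0.106, 0.994, -0.0]
wrist_force: [1.4, -0.3, 0.1]
finger_gap: 0.0849
grip_force: 0.0
```

```bash
python3 - <<'E'
from h import *
W=read_camera("wrist");cv2.imwrite("pics/w1.png",W["image"]);S=read_camera("scene");T=read_camera("top")
M=np.array(W["world_to_cam"]);print("cam pos",-M[:3,:3].T@M[:3,3],"fx",W["fx"])
print(get_state()["tcp_pos"],get_state()["orientation"],proj(W,[.546,.149,.134]))
cv2.imwrite("pics/sT.png",np.hstack([cv2.resize(S["image"][160:220,310:410],None,fx=4,fy=4),cv2.resize(T["image"][160:220,240:340],None,fx=4,fy=4)]))
E
```

```text
cam pos [0.47869963 0.16609711 0.37448986] fx 323.8731222728956
[0.54707909 0.15001378 0.23051192] [-4.62929518e-04  1.07334174e-01  9.94222890e-01 -8.00366390e-05] [316.02389725 204.81161708]
```

View pics/w1.png

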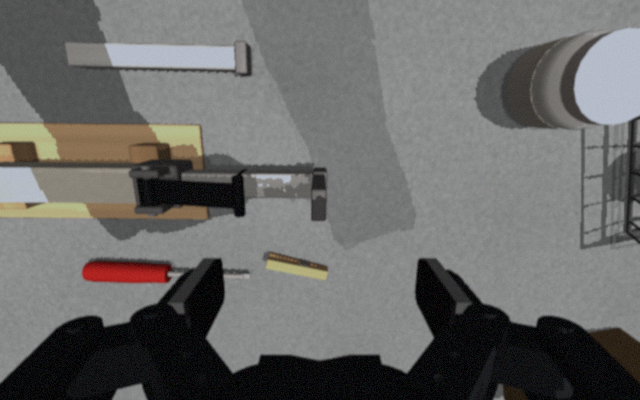

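The wrist view has the foot bar at about (319,168–220), with its top near (319,209). The lever cross bar is at (240,193), and the ring is hidden under the lever. I'll enlarge this for the edges.

```bash
python3 - <<'E'
import cv2
a=cv2.imread("pics/w1.png")[155:230,130:340]
a=cv2.convertScaleAbs(a,alpha=1.6,beta=15)
cv2.imwrite("pics/w1c.png",cv2.resize(a,(798,285),interpolation=cv2.INTER_CUBIC))
E
```

```text
(no output)
```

View pics/w1c.png

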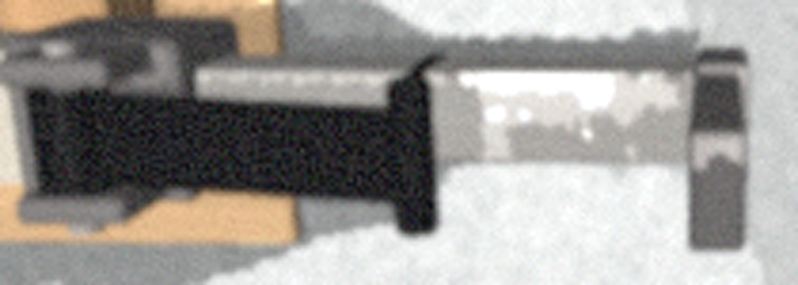

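```bash
python3 - <<'E'
from h import *
W=read_camera("wrist");T=read_camera("top");S=read_camera("scene")
g=lambda x,y:(130+x/3.8,155+y/3.8)
f=onz(W,*g(718,189),.134); print("foot W",f,"tri",tri((W,*g(718,189)),(S,375.2,189),(T,277.6,193.4)),tri((W,*g(718,189)),(S,375.2,189)))
c1,c2=onz(W,*g(718,132),.134),onz(W,*g(718,247),.134); print("width",np.linalg.norm(c1-c2), "across ang",np.degrees(np.arctan2(*(c1-c2)[[1,0]])))
print("thick",np.linalg.norm(onz(W,*g(690,189),.134)-onz(W,*g(747,189),.134)))
l=onz(W,*g(413,151),.107); d=(f-l)[:2]; print("lever",l,"D",np.linalg.norm(d),"ang",np.degrees(np.arctan2(d[1],d[0])))
e1,e2=onz(W,*g(440,163),.067),onz(W,*g(685,163),.067); d=(e2-e1)[:2]; print("leg edge ang",np.degrees(np.arctan2(d[1],d[0])))
e1,e2=onz(W,*g(200,68),.067),onz(W,*g(685,70),.067); d=(e2-e1)[:2]; print("leg edge2 ang",np.degrees(np.arctan2(d[1],d[0])))
# board edges in wrist, ~z=0.01?
q=get_state()["orientation"]; a=np.arctan2(q[2],q[1]); print("tool y ang",np.degrees(2*a-np.pi/2))
ring=tri((S,343.6,205)); 
# scene: points on leg's camera-side top edge z=.067: collar front & ring
u=lambda x,y:(230+x/5,170+(y+50)/5)
for n,p in(("collar",(474,92)),("ring",(574,105)),("foot",(702,125))): print(n,onz(S,*u(*p),.067))
E
```

```text
foot W [0.54593032 0.15153248 0.134     ] tri [0.54592236 0.14983414 0.1332518 ] [0.54598889 0.1505722  0.13347355]
width 0.024277472937778218 across ang 167.70279273994112
thick 0.011560454898627838
lever [0.53036209 0.08507347 0.107     ] D 0.06825811239388678 ang 76.81601045441849
leg edge ang 77.72658353736222
leg edge2 ang 77.48829618848109
tool y ang 77.42397177307386
collar [0.50982234 0.02144289 0.067     ]
ring [0.5162488  0.07532129 0.067     ]
foot [0.52717691 0.14306046 0.067     ]
```

Request:
send_rows(increments=[{"dx": -0.04, "dy": 0.02, "dz": -1.0, "roll": 0, "claw": 0.2}, {"dx": -0.04, "dy": 0.02, "dz": -2.2, "roll": 0, "claw": 0.2}, {"dx": -0.04, "dy": 0.02, "dz": -3.4, "roll": 0, "claw": 0.2}, {"dx": -0.04, "dy": 0.02, "dz": -4.2, "roll": 0, "claw": 0.2}, {"dx": -0.04, "dy": 0.02, "dz": -4.5, "roll": 0, "claw": 0.2}], grip_force=30)

```text
clock: 3.0
tcp_pos: [0.5447, 0.1471, 0.1179]
orientation: [-0.001, 0.11, 0.994, -0.0]
wrist_force: [-0.2, 1.6, 0.7]
finger_gap: 0.0512
grip_force: 0.0
```

Request:
send_rows(increments=[{"dx": 0, "dy": 0, "dz": 0, "roll": 0, "claw": -0.2}, {"dx": 0, "dy": 0, "dz": 0, "roll": 0, "claw": -0.6}, {"dx": 0, "dy": 0, "dz": 0, "roll": 0, "claw": -1}, {"dx": 0, "dy": 0, "dz": 0, "roll": 0, "claw": -1}, {"dx": 0, "dy": 0, "dz": 0, "roll": 0, "claw": -1}])

```text
clock: 3.62
tcp_pos: [0.5467, 0.1486, 0.1201]
orientation: [0.001, 0.109, 0.994, 0.0]
wrist_force: [-0.5, -1.4, 5.4]
finger_gap: 0.0111
grip_force: 32.3
```

Request:
send_rows(increments=[{"dx": -0.08, "dy": -0.35, "dz": 0, "roll": 0, "claw": -1}, {"dx": -0.16, "dy": -0.72, "dz": 0, "roll": 0, "claw": -1}, {"dx": -0.24, "dy": -1.08, "dz": 0, "roll": 0, "claw": -1}, {"dx": -0.32, "dy": -1.44, "dz": 0, "roll": 0, "claw": -1}, {"dx": -0.39, "dy": -1.76, "dz": 0, "roll": 0, "claw": -1}])

```text
clock: 4.25
tcp_pos: [0.5372, 0.1063, 0.1201]
orientation: [0.001, 0.108, 0.994, 0.002]
wrist_force: [0.6, 6.8, 5.1]
finger_gap: 0.011
grip_force: 32.3
```

```bash
python3 - <<'E'
from h import *
s=get_state();print(s["tcp_pos"],s["orientation"],s["wrist_force"],s["finger_gap"],s["grip_force"])
W=read_camera("wrist");S=read_camera("scene");print(get_state()["tcp_pos"])
a=cv2.resize(S["image"][165:225,290:390],(750,450),interpolation=cv2.INTER_CUBIC)
cv2.imwrite("pics/p2.png",cv2.convertScaleAbs(a,alpha=1.5,beta=10))
cv2.imwrite("pics/w2.png",W["image"])
E
```

```text
[0.53717173 0.10633279 0.12010599] [0.00126661 0.10820109 0.99412578 0.00220426] [0.64073598 6.7990496  5.08308553] 0.010986309610222454 32.2527676820755
[0.53698244 0.10548049 0.12011186]
```

View pics/p2.png

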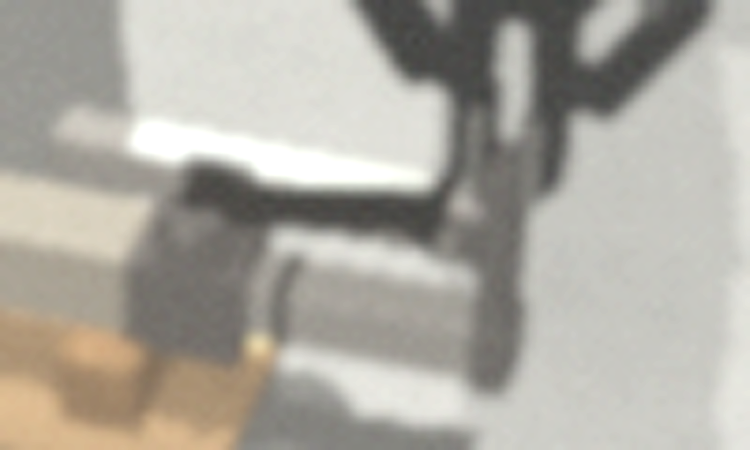

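The scene crop shows the foot held between the fingers. The ring's near edge is at crop x≈272 and the collar front at x≈250, so a few mm of leg are still exposed. I'll put a number on it.

```bash
cat >> h.py <<'E'
ang=np.radians(77.5); AX=np.array([np.cos(ang),np.sin(ang),0]); N=np.array([np.sin(ang),-np.cos(ang),0]); F0=np.array([.546,.1505,0])
def side(c,u,v,off):   # ray onto the vertical plane at lateral offset -> (along axis from F0, z)
    o,d=ray(c,u,v); p=o+d*((off-(o-F0)@N)/(d@N)); return (p-F0)@AX*1e3,p[2]*1e3
def prof(c,z,off,a):   # grey profile along the leg's side face
    P=np.array([proj(c,F0+AX*x/1e3+N*off+[0,0,z]) for x in a],np.float32)
    g=cv2.cvtColor(c["image"],cv2.COLOR_BGR2GRAY)
    return cv2.remap(g,P[:,:1].copy(),P[:,1:].copy(),cv2.INTER_LINEAR).ravel()
E
python3 - <<'E'
from h import *
S=read_camera("scene")
q=lambda x,y:(290+x/7.5,165+y/7.5)
for n,x,y,o in(("ringL",274,300,.012),("ringR",293,300,.012),("footnear",478,320,.013),("footfar",518,320,.013),("collar",250,300,.021),("collar",262,260,.021),("collar",245,355,.021)): print(n,side(S,*q(x,y),o))
a=np.arange(-160,-30,2)
for z in(.05,.057,.062): print(z,dict(zip(a.tolist(),prof(S,z,.012,a).tolist())) if z==.057 else prof(S,z,.012,a).tolist())
E
```

```text
ringL (np.float64(-123.0565047911236), np.float64(61.75529547431513))
ringR (np.float64(-116.09220401973009), np.float64(63.45118225690038))
footnear (np.float64(-49.34767037898072), np.float64(71.62643404942403))
footfar (np.float64(-35.41580678185657), np.float64(75.063469844042))
collar (np.float64(-129.18484177268584), np.float64(67.13348555359522))
collar (np.float64(-124.98802281571851), np.float64(85.8842180789141))
collar (np.float64(-130.84233265094468), np.float64(41.704597853694516))
0.05 [69, 69, 67, 68, 69, 68, 68, 68, 70, 69, 69, 70, 76, 84, 92, 98, 96, 88, 79, 74, 80, 89, 95, 98, 99, 99, 99, 98, 97, 98, 98, 98, 98, 99, 99, 99, 98, 97, 99, 99, 99, 99, 97, 96, 98, 98, 99, 99, 98, 99, 99, 98, 96, 89, 81, 74, 71, 69, 69, 71, 79, 95, 111, 123, 128]
0.057 {-160: 69, -158: 67, -156: 68, -154: 69, -152: 68, -150: 69, -148: 69, -146: 68, -144: 67, -142: 67, -140: 68, -138: 69, -136: 75, -134: 83, -132: 90, -130: 94, -128: 93, -126: 86, -124: 76, -122: 70, -120: 78, -118: 87, -116: 94, -114: 95, -112: 95, -110: 96, -108: 96, -106: 95, -104: 96, -102: 97, -100: 96, -98: 96, -96: 96, -94: 96, -92: 96, -90: 95, -88: 95, -86: 95, -84: 95, -82: 95, -80: 95, -78: 95, -76: 95, -74: 94, -72: 94, -70: 95, -68: 96, -66: 96, -64: 96, -62: 96, -60: 96, -58: 95, -56: 92, -54: 86, -52: 78, -50: 72, -48: 69, -46: 68, -44: 68, -42: 68, -40: 68, -38: 79, -36: 96, -34: 112, -32: 123}
0.062 [69, 68, 69, 70, 70, 69, 69, 69, 69, 69, 70, 71, 74, 84, 92, 96, 93, 86, 77, 72, 79, 88, 96, 98, 98, 97, 96, 97, 98, 97, 97, 98, 98, 98, 96, 97, 98, 99, 98, 97, 96, 95, 97, 97, 98, 98, 97, 97, 97, 97, 98, 97, 94, 86, 79, 74, 72, 72, 71, 70, 70, 74, 91, 108, 121]
```

Request:
send_rows(increments=[{"dx": -0.02, "dy": -0.1, "dz": 0, "roll": 0, "claw": -1}, {"dx": -0.04, "dy": -0.2, "dz": 0, "roll": 0, "claw": -1}, {"dx": -0.06, "dy": -0.3, "dz": 0, "roll": 0, "claw": -1}, {"dx": -0.09, "dy": -0.39, "dz": 0, "roll": 0, "claw": -1}, {"dx": -0.09, "dy": -0.39, "dz": 0, "roll": 0, "claw": -1}])

```text
clock: 5.03
tcp_pos: [0.535, 0.0967, 0.1201]
orientation: [0.001, 0.108, 0.994, 0.002]
wrist_force: [0.5, 6.4, 4.4]
finger_gap: 0.0114
grip_force: 32.2
```

```bash
python3 - <<'E'
from h import *
S=read_camera("scene");W=read_camera("wrist");T=read_camera("top")
a=np.arange(-150,-40,2)
print(np.mean([prof(S,z,.012,a) for z in(.05,.054,.058,.062)],0).round().tolist())
s=get_state();print(s["tcp_pos"],s["wrist_force"],s["grip_force"],s["finger_gap"])
k=lambda c,r:cv2.convertScaleAbs(cv2.resize(c["image"][r[0]:r[0]+60,r[1]:r[1]+80],(400,300),interpolation=cv2.INTER_CUBIC),alpha=1.5,beta=10)
cv2.imwrite("pics/p3.png",np.vstack([np.hstack([k(S,(165,300)),k(T,(165,255))]),cv2.resize(W["image"][100:340,:],(800,300))]))
E
```

```text
[69.0, 69.0, 70.0, 68.0, 68.0, 68.0, 66.0, 62.0, 62.0, 65.0, 72.0, 84.0, 92.0, 96.0, 96.0, 97.0, 97.0, 98.0, 97.0, 97.0, 96.0, 96.0, 96.0, 96.0, 97.0, 97.0, 96.0, 96.0, 96.0, 96.0, 97.0, 97.0, 98.0, 97.0, 97.0, 97.0, 96.0, 97.0, 97.0, 97.0, 97.0, 96.0, 94.0, 90.0, 83.0, 76.0, 72.0, 70.0, 70.0, 69.0, 70.0, 76.0, 92.0, 108.0, 120.0]
[0.53499448 0.09678621 0.12009858] [-0.22904791  5.50478028  5.62658582] 32.25689113140106 0.01111125672405263
```

View pics/p3.png

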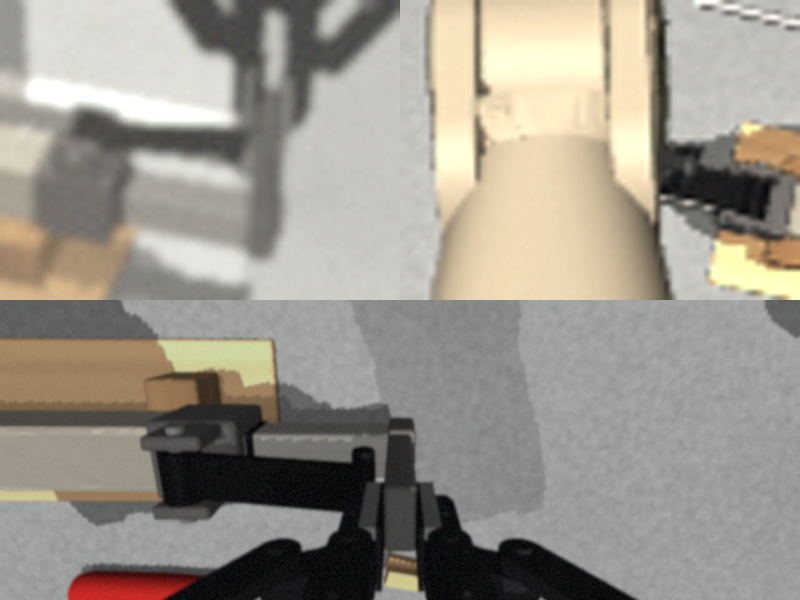

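The leg is near its mark: the ring has reached the collar, with at most a few mm left. The lever is still raised, and its cross bar sits under the sleeve-side finger (wrist crop x≈362, foot face x≈387). I'll check the gap numerically.

```bash
python3 - <<'E'
from h import *
W=read_camera("wrist"); g=cv2.cvtColor(W["image"],cv2.COLOR_BGR2GRAY)
for v in(200,206,212,218,224,228,232,236): print(v,g[v,276:336:1].tolist())
for n,u,v,o in(("foot",310.4,198,-.013),("footR",330.4,198,-.013),("bar",298.4,224,-.018),("barL",281,224,-.018)): print(n,side(W,u,v,o))
E
```

```text
200 [67, 71, 65, 70, 67, 69, 64, 69, 64, 67, 67, 75, 69, 68, 64, 69, 68, 73, 67, 68, 65, 67, 66, 66, 64, 72, 66, 71, 65, 67, 69, 67, 68, 64, 57, 45, 33, 42, 37, 43, 39, 40, 41, 40, 40, 39, 41, 45, 34, 43, 44, 47, 39, 49, 60, 97, 127, 140, 139, 140]
206 [74, 79, 77, 75, 79, 76, 78, 72, 75, 71, 74, 72, 68, 77, 84, 83, 86, 78, 77, 77, 73, 69, 71, 68, 67, 66, 74, 72, 68, 73, 75, 76, 84, 74, 69, 77, 93, 108, 104, 108, 108, 107, 109, 113, 109, 109, 109, 110, 111, 111, 117, 118, 123, 120, 117, 109, 106, 130, 139, 139]
212 [142, 143, 147, 140, 132, 126, 117, 109, 114, 117, 112, 114, 116, 112, 114, 111, 114, 111, 112, 113, 113, 116, 111, 114, 113, 115, 113, 118, 112, 112, 114, 114, 111, 99, 71, 42, 40, 35, 40, 41, 42, 43, 38, 41, 42, 40, 42, 39, 43, 42, 46, 48, 64, 93, 109, 107, 114, 130, 137, 138]
218 [112, 113, 118, 108, 113, 105, 90, 70, 58, 51, 46, 37, 27, 25, 20, 17, 20, 22, 32, 40, 41, 58, 84, 100, 110, 109, 111, 112, 113, 110, 116, 114, 106, 83, 52, 40, 40, 36, 38, 42, 40, 39, 36, 39, 43, 46, 44, 40, 44, 44, 42, 39, 47, 58, 59, 80, 110, 132, 139, 141]
224 [111, 112, 114, 109, 99, 69, 3
[... 546 characters left out ...]
, 7, 12, 13, 18, 7, 33, 72, 104, 108, 112, 108, 108, 109, 98, 71, 49, 38, 40, 35, 38, 43, 37, 39, 40, 41, 44, 44, 39, 38, 43, 40, 42, 43, 42, 41, 47, 54, 93, 128, 143, 147, 148]
236 [16, 18, 4, 15, 7, 11, 6, 11, 5, 15, 0, 8, 11, 10, 14, 7, 20, 16, 12, 4, 1, 11, 23, 32, 73, 98, 109, 113, 113, 112, 113, 99, 73, 43, 38, 41, 38, 36, 39, 39, 31, 41, 40, 38, 40, 39, 43, 44, 41, 36, 40, 40, 45, 46, 51, 78, 111, 133, 136, 139]
foot (np.float64(-59.09566712534617), np.float64(51.05759932986217))
footR (np.float64(-45.52857806679506), np.float64(51.00813512192895))
bar (np.float64(-63.31041193429912), np.float64(117.55054186711905))
barL (np.float64(-71.59717695388547), np.float64(117.56352489542213))
```

```bash
python3 - <<'E'
from h import *
W=read_camera("wrist")
for v,b,f in((224,299.8,309),(228,299.9,308.8),(232,300,308.4),(236,300,308.2)):
    print(v,"foot",side(W,f,v,-.013),"foot R",side(W,331.3,v,-.013),"bar",[(onz(W,b,v,z)-F0)@AX*1e3 for z in(.09,.1,.107)], "barL",(onz(W,281.2,224,.107)-F0)@AX*1e3)
E
```

```text
224 foot (np.float64(-58.66314793360973), np.float64(103.50763792758275)) foot R (np.float64(-47.00515836820708), np.float64(103.48893390797286)) bar [np.float64(-64.26521841965813), np.float64(-63.67652152268828), np.float64(-63.264433694809384)] barL -72.76614311829671
228 foot (np.float64(-58.60572987574728), np.float64(109.51466405027674)) foot R (np.float64(-47.244088611960244), np.float64(109.49915007864175)) bar [np.float64(-64.24383147759023), np.float64(-63.656368924969314), np.float64(-63.24514513813469)] barL -72.76614311829671
232 foot (np.float64(-58.64971606739259), np.float64(115.1259246120313)) foot R (np.float64(-47.46726770783332), np.float64(115.1131510100481)) bar [np.float64(-64.2222870284777), np.float64(-63.6360679107026), np.float64(-63.225714528260035)] barL -72.76614311829671
236 foot (np.float64(-58.596389961973856), np.float64(120.37905875542063)) foot R (np.float64(-47.67620351326977), np.float64(120.3688663884792)) bar [np.float64(-64.25786981041115), np.float64(-63.669597037388876), np.float64(-63.25780609627329)] barL -72.76614311829671
```

Request:
send_rows(increments=[{"dx": -0.01, "dy": -0.05, "dz": 0, "roll": 0, "claw": -1}, {"dx": -0.01, "dy": -0.05, "dz": 0, "roll": 0, "claw": -1}, {"dx": -0.01, "dy": -0.05, "dz": 0, "roll": 0, "claw": -1}, {"dx": -0.01, "dy": -0.05, "dz": 0, "roll": 0, "claw": -1}, {"dx": -0.01, "dy": -0.05, "dz": 0, "roll": 0, "claw": -1}], grip_force=22)

```text
clock: 5.9
tcp_pos: [0.5348, 0.0957, 0.1201]
orientation: [0.001, 0.108, 0.994, 0.002]
wrist_force: [0.7, 6.4, 4.6]
finger_gap: 0.0113
grip_force: 32.3
```

```bash
python3 - <<'E'
from h import *
S=read_camera("scene")
a=np.arange(-150,-40,2)
p=np.mean([prof(S,z,.012,a) for z in(.05,.054,.058,.062)],0); print(p[5:16].round().tolist(),p[40:50].round().tolist())
s=get_state();print(s["tcp_pos"],s["wrist_force"],s["grip_force"],s["finger_gap"])
E
```

```text
[67.0, 63.0, 60.0, 62.0, 68.0, 82.0, 91.0, 95.0, 97.0, 97.0, 97.0] [97.0, 95.0, 91.0, 86.0, 78.0, 73.0, 70.0, 69.0, 69.0, 69.0]
[0.53475533 0.09570901 0.12011647] [0.44945121 6.52008785 4.99415363] 32.25445657968521 0.0109232418328551
```

Request:
send_rows(increments=[{"dx": 0, "dy": 0, "dz": -0.15, "roll": 0, "claw": -1}, {"dx": 0, "dy": 0, "dz": -0.3, "roll": 0, "claw": -1}, {"dx": 0, "dy": 0, "dz": -0.45, "roll": 0, "claw": -1}, {"dx": 0, "dy": 0, "dz": -0.6, "roll": 0, "claw": -1}, {"dx": 0, "dy": 0, "dz": -0.75, "roll": 0, "claw": -1}], grip_force=20)

```text
clock: 6.58
tcp_pos: [0.5402, 0.0964, 0.1127]
orientation: [0.01, 0.108, 0.994, 0.004]
wrist_force: [-16.2, 6.2, 69.8]
finger_gap: 0.0107
grip_force: 48.3
```

```bash
python3 - <<'E'
from h import *
S=read_camera("scene")
a=np.arange(-150,-40,2)
p=np.mean([prof(S,z,.012,a) for z in(.05,.054,.058,.062)],0); print(p[5:16].round().tolist(),p[40:50].round().tolist())
s=get_state();print(s["tcp_pos"],s["orientation"],s["wrist_force"],s["grip_force"],s["finger_gap"])
E
```

```text
[69.0, 68.0, 68.0, 65.0, 64.0, 69.0, 80.0, 88.0, 95.0, 97.0, 97.0] [96.0, 96.0, 96.0, 93.0, 86.0, 79.0, 73.0, 70.0, 70.0, 69.0]
[0.54037713 0.09640161 0.11241077] [0.0096921  0.10773432 0.99412594 0.00360465] [-13.7824979    8.26417207  66.04707115] 48.33214581012726 0.011332973781929021
```

Pushing down binds in the grip: 66 N vertically, and the grip force rose to 48 N. I'll back off, loosen the grip to just about the bar width, and then slide down. The spring keeps the foot pressed against the outer finger.

Request:
send_rows(increments=[{"dx": 0, "dy": 0, "dz": 0.25, "roll": 0, "claw": -1}, {"dx": 0, "dy": 0, "dz": 0.5, "roll": 0, "claw": -1}, {"dx": 0, "dy": 0, "dz": 0.5, "roll": 0, "claw": -0.74}, {"dx": 0, "dy": 0, "dz": 0.5, "roll": 0, "claw": -0.72}, {"dx": 0, "dy": 0, "dz": 0.5, "roll": 0, "claw": -0.71}], grip_force=20)

```text
clock: 7.25
tcp_pos: [0.5365, 0.0949, 0.1135]
orientation: [0.003, 0.108, 0.994, 0.002]
wrist_force: [5.4, 4.8, -0.9]
finger_gap: 0.0125
grip_force: 2.6
```

```bash
cat > chk.py <<'E'
from h import *
S=read_camera("scene");W=read_camera("wrist")
a=np.arange(-150,-40,2)
p=np.mean([prof(S,z,.012,a) for z in(.05,.054,.058,.062)],0); print(p[5:16].round().tolist(),p[40:50].round().tolist())
print("ring far edge",np.interp(81,p[8:14],a[8:14]),"foot edge",np.interp(-82,-p[38:50],a[38:50]))
s=get_state();print([np.round(s[k],4).tolist() for k in("clock","tcp_pos","orientation","wrist_force","grip_force","finger_gap")])
E
python3 chk.py
```

```text
[67.0, 64.0, 60.0, 62.0, 69.0, 82.0, 90.0, 96.0, 97.0, 98.0, 97.0] [97.0, 95.0, 91.0, 84.0, 77.0, 72.0, 70.0, 69.0, 69.0, 70.0]
ring far edge -130.1509433962264 foot edge -63.42857142857143
[7.35, [0.5365, 0.0949, 0.1135], [0.0026, 0.1084, 0.9941, 0.0016], [5.7214, 4.3236, -1.7381], 2.6174, 0.0122]
```

Request:
send_rows(increments=[{"dx": 0, "dy": 0, "dz": -0.08, "roll": 0, "claw": -0.71}, {"dx": 0, "dy": 0, "dz": -0.16, "roll": 0, "claw": -0.71}, {"dx": 0, "dy": 0, "dz": -0.24, "roll": 0, "claw": -0.71}, {"dx": 0, "dy": 0, "dz": -0.32, "roll": 0, "claw": -0.71}, {"dx": 0, "dy": 0, "dz": -0.4, "roll": 0, "claw": -0.71}])

```text
clock: 7.98
tcp_pos: [0.5359, 0.096, 0.1044]
orientation: [0.002, 0.108, 0.994, 0.003]
wrist_force: [0.9, 8.5, 6.8]
finger_gap: 0.0124
grip_force: 4.2
```

```bash
python3 chk.py
```

```text
[67.0, 64.0, 59.0, 60.0, 66.0, 80.0, 90.0, 96.0, 98.0, 98.0, 97.0] [96.0, 95.0, 93.0, 88.0, 82.0, 76.0, 71.0, 69.0, 68.0, 69.0]
ring far edge -129.85365853658536 foot edge -62.142857142857146
[8.075, [0.5359, 0.0961, 0.1042], [0.0024, 0.1079, 0.9942, 0.0027], [2.6449, 7.6576, 4.7637], 3.8962, 0.0128]
```

Request:
send_rows(increments=[{"dx": -0.01, "dy": -0.03, "dz": -0.12, "roll": 0, "claw": -0.71}, {"dx": -0.01, "dy": -0.03, "dz": -0.24, "roll": 0, "claw": -0.71}, {"dx": -0.01, "dy": -0.03, "dz": -0.36, "roll": 0, "claw": -0.71}, {"dx": -0.01, "dy": -0.03, "dz": -0.48, "roll": 0, "claw": -0.71}, {"dx": -0.01, "dy": -0.03, "dz": -0.6, "roll": 0, "claw": -0.71}])

```text
clock: 8.7
tcp_pos: [0.5361, 0.0961, 0.0898]
orientation: [0.003, 0.108, 0.994, 0.004]
wrist_force: [1.7, 9.7, 8.3]
finger_gap: 0.0122
grip_force: 5.4
```

```bash
python3 chk.py
```

```text
[66.0, 64.0, 59.0, 60.0, 66.0, 80.0, 90.0, 96.0, 98.0, 98.0, 97.0] [96.0, 96.0, 94.0, 90.0, 81.0, 75.0, 71.0, 70.0, 70.0, 70.0]
ring far edge -129.85 foot edge -62.18181818181818
[8.8, [0.5361, 0.096, 0.0895], [0.0027, 0.1076, 0.9942, 0.0035], [3.6571, 10.682, 6.2615], 5.2354, 0.0122]
```

Request:
send_rows(increments=[{"dx": 0, "dy": -0.02, "dz": -0.1, "roll": 0, "claw": -0.71}, {"dx": 0, "dy": -0.02, "dz": -0.2, "roll": 0, "claw": -0.71}, {"dx": 0, "dy": -0.02, "dz": -0.3, "roll": 0, "claw": -0.71}, {"dx": 0, "dy": -0.02, "dz": -0.38, "roll": 0, "claw": -0.71}, {"dx": 0, "dy": -0.02, "dz": -0.44, "roll": 0, "claw": -0.71}])

```text
clock: 9.43
tcp_pos: [0.5361, 0.0953, 0.0791]
orientation: [0.003, 0.108, 0.994, 0.003]
wrist_force: [-0.5, 9.0, 15.3]
finger_gap: 0.012
grip_force: 8.6
```

```bash
python3 chk.py; python3 - <<'E'
from h import *
S=read_camera("scene");W=read_camera("wrist")
k=lambda i:cv2.convertScaleAbs(cv2.resize(i,(400,300),interpolation=cv2.INTER_CUBIC),alpha=1.5,beta=10)
cv2.imwrite("pics/p4.png",np.hstack([k(S["image"][165:225,300:380]),k(W["image"][130:290,120:360])]))
E
```

```text
[66.0, 64.0, 60.0, 62.0, 68.0, 82.0, 91.0, 96.0, 98.0, 96.0, 96.0] [95.0, 94.0, 90.0, 85.0, 78.0, 73.0, 70.0, 69.0, 68.0, 68.0]
ring far edge -130.14814814814815 foot edge -63.142857142857146
[9.525, [0.5361, 0.0953, 0.0791], [0.0028, 0.1077, 0.9942, 0.0031], [-0.6362, 8.7703, 10.1426], 8.2854, 0.0121]
```

View pics/p4.png

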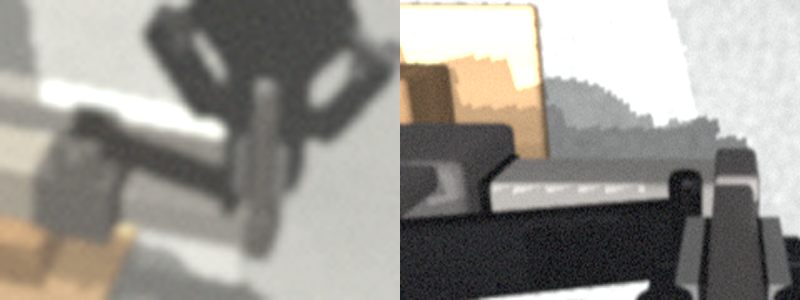

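The lever now slopes down with its cross bar under the sleeve-side finger, and the leg is at its mark. I'll press slightly more, to be sure it's on its stop.

Request:
send_rows(increments=[{"dx": 0, "dy": 0, "dz": -0.06, "roll": 0, "claw": -0.72}, {"dx": 0, "dy": 0, "dz": -0.1, "roll": 0, "claw": -0.72}, {"dx": 0, "dy": 0, "dz": -0.1, "roll": 0, "claw": -0.72}, {"dx": 0, "dy": 0, "dz": -0.1, "roll": 0, "claw": -0.72}, {"dx": 0, "dy": 0, "dz": -0.1, "roll": 0, "claw": -0.72}])

```text
clock: 10.25
tcp_pos: [0.5363, 0.0952, 0.0787]
orientation: [0.004, 0.108, 0.994, 0.003]
wrist_force: [-4.2, 9.3, 25.7]
finger_gap: 0.0121
grip_force: 15.3
```

```bash
python3 chk.py; python3 - <<'E'
from h import *
W=read_camera("wrist");g=cv2.cvtColor(W["image"],cv2.COLOR_BGR2GRAY)
# lever bar end top px around wrist u~291: rows of dark start
print([ (u,g[215:250,u].tolist()) for u in (289,291)])
E
```

```text
[66.0, 63.0, 59.0, 62.0, 69.0, 82.0, 91.0, 96.0, 97.0, 97.0, 97.0] [94.0, 94.0, 90.0, 84.0, 76.0, 72.0, 70.0, 69.0, 68.0, 69.0]
ring far edge -130.12 foot edge -63.515151515151516
[10.35, [0.5363, 0.0952, 0.0787], [0.0036, 0.1077, 0.9942, 0.003], [-4.6095, 9.1413, 24.213], 15.3429, 0.0123]
[(289, [69, 69, 67, 64, 51, 35, 19, 10, 12, 15, 23, 23, 22, 25, 23, 16, 26, 22, 16, 18, 5, 16, 10, 17, 26, 20, 10, 14, 19, 25, 21, 9, 14, 8, 12]), (291, [75, 67, 69, 66, 52, 35, 16, 10, 2, 9, 19, 36, 39, 26, 39, 19, 12, 10, 21, 8, 11, 18, 16, 1, 16, 18, 24, 20, 19, 17, 21, 29, 28, 30, 34])]
```

The force rose sharply over the last 0.4 mm (about 10 to 24 N), so the lever is on its stop. The ring is at the mouth and the grip reads 15 N, so I'm handing in.

```bash
python3 -c "from workcell import *; print(hand_in())"
```

```text
the job is handed in; nothing more can be done
None
```

I handed the job in with the leg measured at its mark, the cam lever pressed down to its stop and the foot bar still gripped (about 15 N); the hand-in call returned no verdict. An early push down with too tight a grip bound briefly at about 70 N, below the 120 N wrist limit, and I backed off and loosened the grip before closing the lever.

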